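Clear the jammed core feeder and load the welding turntable

TASK

The catalyst-core feeder has jammed: one core has lodged at the mouth and blocks the next one. Draw the pusher fully back, nudge the blocking core back along the tray floor, without lifting it off, and over into the wide side bay so that the lane is clear, then push the pusher fully home and leave it there, so that it brings the next core out through the mouth. Pick up that core and stand it upright in the middle of the round turntable, leaving the loose things on the bench where they are.

Things in the scene. Friction and masses are not known exactly. Their poses are not given: they have to be found in the camera images.
- feeder: Fixed level grey tray, 435 x 172 mm, low aluminium walls. Frame: x = flow (towards mouth and apron), y = left of the flow (to the side bay), z up; origin on the table below the upstream face of the wall with the mouth. Local mm: floor top z 8, wall tops z 28. Straight lane along the right wall (inner face y -55), lane middle y -25. Apron (bare floor past the mouth) to x 135, y -64 to 108.
- mouth (a point): Middle of the mouth at floor level, feeder-local (6, -21, 8) mm. Mouth: opening 68 mm wide, y -55 to 13, in the 12 mm thick cross wall x 0 to 12. Left of it, y 13 to 108, this wall is the shoulder. Just upstream of the shoulder, x -34 to 0, a solid block (y 55 to 108, as high as the walls) narrows the tray: the neck wall is its face y 55.
- side_bay (a point): A good spot on the floor of the side bay, feeder-local (-85, 58, 8) mm. Bay: x -170 to -34, left wall y 100, open to the lane. A core with its centre above y 36 and between x -150 and -30 mm leaves the lane clear. Going there from the shoulder, a core must first pass back round the neck block's corner (x -34, y 55).
- pusher (a joint): Slide of the pusher along feeder +x, m: 0 = fully back, 0.205 = fully home (hard stops). Steel block 50 wide, 35 high, 130 long; its flat front face is at local x = -170 mm + travel: at home it stands through the mouth at x 35. At the start it is close behind the next core. About 2.5 N friction; stays where left.
- pusher_handle (a point): Grip centre of the pusher's upright black round knob, 26 mm diameter, 47 mm tall, its top 28 mm above this point and 125 mm above the table; on a 18 mm steel stem; 90 mm behind the pusher's front face on the lane middle (feeder-local y -25 mm).
- blocker_center (a point): Centre (35 mm above its underside) of the blocking core: upright solid steel-jacketed cylinder, 60 mm diameter, 70 mm tall, 0.2 to 0.45 kg, dark honeycomb top. Its z axis is its own axis. At the start it stands nearest the mouth, resting against the shoulder and the neck wall at about feeder-local x -31, y 24 mm, sticking 18 mm into the width of the mouth.
- next_core_center (a point): Centre of the next core, identical in shape. At the start it stands in the lane diagonally behind the blocking core, at about feeder-local x -70, y -24 mm, nearly touching it. Once clear, the pusher leaves it on the apron with its centre about 30 mm ahead of the pusher's face.
- turntable_top (a point): Middle of the top face of the fixed (non-turning) round steel welding turntable: disc 140 mm diameter, top 30 mm above the table, with two thin concentric rings as marks.
- spare_core_center (a point): Centre of a spare core of the same shape standing on the bench at the far side: a bystander.
- can_c (a point): Centre of a grey spray can, 60 mm diameter, 150 mm tall: a bystander.
- wrench_grip (a point): Grip of a 190 mm wrench lying near the robot: a bystander.
- hammer_grip (a point): Grip of a hammer lying near the robot: a bystander.
- flange_c (a point): Centre of a 60 x 150 x 10 mm steel flange lying flat on the bench: a bystander.
- brush_grip (a point): Grip of a brush lying at the far side: a bystander.
Things that resemble listed ones, but are neither listed nor needed, are in the scene too. What is shaped like the part that bears blocker_center but pink is not meant.

How it is judged:
By the outcome, as a careful person would: the job done as asked, in the order asked, and still so for the second after the job is handed in, with the robot touching nothing.
It also fails if it takes over 72 s, if anything falls off the work surface, if the arm or the gripper's body presses on something with over 40 N, if the wrist force passes 120 N, or if a joint passes its speed limit or range.

ROBOT

A 6-joint arm with a two-finger parallel gripper is mounted at the origin on the work surface. World frame = base frame: x ahead of the robot, y to its left, z up, the work surface at z = 0. Lengths are in m, angles in rad, forces in N, time in s.
With the tool pointing down it reaches from about 0.325 to 0.775 m from the base axis. Payload 5.5 kg.
Tool frame: the origin (TCP) lies on the centre line of the jaws, within the pads' length; the fingertips stand 19 mm ahead of it and the grasp point (between the pads) is the TCP; z points along the fingers, x is the direction in which the jaws open and shut, and the axes are right-handed (so a half turn about z gives the same grasp; the last joint's range is limited). The gripper opens to 85 mm and grips with 20 to 120 N. Pads are 22 mm wide; open, the fingers measure 114 mm over their backs; the gripper's body (76 mm by 85 mm) begins 54 mm behind the grasp point. The pads swing forward as they close: fully open they stand 13 mm farther back than shut.
Start: joints at [-1.366, 0.091, 1.231, -0, 1.82, -0.057], TCP at [0.155, -0.58, 0.25] pointing down, gripper open.
Joint ranges: [-2.87, 2.87], [-0.86, 2.18], [0.17, 2.46], [-1.51, 4.65], [0.06, 2.69], [-2.65, 2.65]. Speed limits (rad/s): [2.57, 2.57, 3.01, 3.14, 3.14, 3.14].

INTERFACE

Orientations are given as a unit quaternion [w, x, y, z].
In Python, from workcell import env gives the robot as it stands.
- The arm moves only by the tool send_rows, never from a script. Its argument "deltas" is a list that holds one entry, the list of rows, each a list of 5 numbers: the shift along the tool's x, y, z in mm, then the turn about the tool's z in degrees, then the opening, from 0 (shut) to 1 (fully open). In form: [[[x, y, z, twist, gripper], ...]]. A call has 1 to 20 rows; each row shifts and turns the commanded pose from where the row before left it, along the tool's axes as they then stand; what a row does not reach is not made up. A row lasts 1/8 s, in which the tool goes at most 62.5 mm and 10.7 degrees, less where a joint would pass 70% of its speed; a pose out of reach is approached as far as the arm can. A call is refused whole if a number of a shift passes 62.5 or a number of a turn 10.7, either way. A call with a gripper value outside its range is refused whole. The fingers move at their own pace and stop on an object; "squeeze" is the grip in N (left out, the last holds). Time passes only in rows, so rows that do not move let the fingers close. It gives the time, the measured TCP pose, the force and the opening at its end, in the units of the state.
- env.get_obs(): the state, without advancing time (a new reading comes with each control period).
- env.read_camera(name): name is "scene" or "top"; returns a dict with "frame" (400x640x3 uint8, red, green, blue), "K" (3x3 intrinsics, pixels), "R" (3x3) and "t" (3): a world point X has camera coordinates R X + t. Camera axes: x right, y down, z forward; pixel columns grow to the right and rows downward; lengths in m; the calibration is good to about 2 mm. A picture is of the moment at which its call begins. There is no depth.
- env.close_job(): hands the job in, once; it reports no verdict.
Trained networks look in a picture, given as the dict that the camera call returned (one of the last four; its "shot" number tells which), for a name from the list of things; names that differ only in an ending like _2 or _b are one class to them, and where a whole thing is asked for, a point or a joint stands for the part that bears it (a point fixed in the world has none). Each returns a list of dicts, best first, with "p" (0 to 1); they miss things now and then, are a little off and sometimes report something else, mostly with a low value. They report only what shows in the picture. A call takes as long as a camera call. They do not tell look-alikes from the thing itself.
- env.boxes_of(picture, target): "location" ([x, y, z] in m, in the coordinates of the camera as it stood for that picture, good to about 4 mm: the middle of the surface that is visible of it).
- env.spot_point(picture, target): "location" ([x, y, z] in m, in the coordinates of the camera as it stood for that picture, good to about 4 mm: a listed point, or the origin of a listed thing).
The state is a dict: "t": time; "qpos": joint angles; "joint_velocities": joint speeds; "effort": joint torques, N m; "tcp_pos": TCP position; "ee_rot": TCP orientation; "contact_force": force on the tool from outside, world axes, zero at the start; "moment": the same for the moment, N m; "finger_gap": finger opening in m.
Only numpy, scipy, OpenCV 4.12 (cv2) and the standard library are available. Lean on these libraries where they do the work, as an engineer would, in place of code of your own. Each camera call takes 0.05 s, during which the arm holds its last target. There are 200 camera calls.

## Working session

There is one attempt and no reset: what is moved stays moved. The work goes in short steps, Python scripts to look and compute and a tool call to move; the robot and the scene stay as the last step left them, time stands still between calls to the robot, and variables do not carry over. Pictures are saved under pics/ and viewed, about 8 in all and at most 12, crops included, and the job is handed in when it is done.

Besides the shell and the picture viewer there is one more tool, called after ">>>" by a JSON object that holds its "name" and its "arguments", one argument or row to a line. send_rows: Moves the arm, as the interface text tells. Its arguments: {"type":"object","properties":{"deltas":{"type":"array","items":{"type":"array","items":{"type":"array","items":{"type":"number"}}}},"squeeze":{"type":"number"}},"required":["deltas"]}

```bash
mkdir -p pics
cat > h.py <<'E'
import numpy as np, cv2
from workcell import env
np.set_printoptions(precision=4,suppress=True)
def cam(n,save=None):
    p=env.read_camera(n)
    if save: cv2.imwrite('pics/'+save,p['frame'][:,:,::-1])
    return p
def W(p,c): return np.array(p['R']).T@(np.array(c)-np.array(p['t']))
def px(p,X):
    c=np.array(p['R'])@np.array(X)+np.array(p['t']); u=np.array(p['K'])@c; return u[:2]/u[2]
def ray(p,u,z):
    R=np.array(p['R']);o=-R.T@np.array(p['t']);d=R.T@np.linalg.inv(np.array(p['K']))@np.array([u[0],u[1],1.])
    return o+d*(z-o[2])/d[2]
E
python3 - <<'E'
from h import *
for n in ['top','scene']:
    p=cam(n,n+'0.png')
    for t in ['feeder','mouth','side_bay','pusher','pusher_handle','blocker_center','next_core_center','turntable_top','spare_core_center','can_c','wrench_grip','hammer_grip','flange_c','brush_grip']:
        for r in env.spot_point(p,t)[:4]:
            w=W(p,r['location']); print(n,t,round(r['p'],2),w,px(p,w).round())
o=env.get_obs();print({k:np.array(v) for k,v in o.items()})
E
```

```text
top feeder 0.61 [0.5176 0.0584 0.0016] [288. 211.]
top mouth 0.69 [0.499  0.0565 0.0098] [288. 217.]
top side_bay 0.64 [0.5805 0.1453 0.0092] [259. 189.]Traceback (most recent call last):
  File "<stdin>", line 5, in <module>
ValueError: it knows: blocker_center, brush_grip, can, feeder, flange, hammer_grip, mouth, next_core_center, pusher_handle, side_bay, spare_core_center, turntable_top, wrench_grip
```

View pics/top0.png

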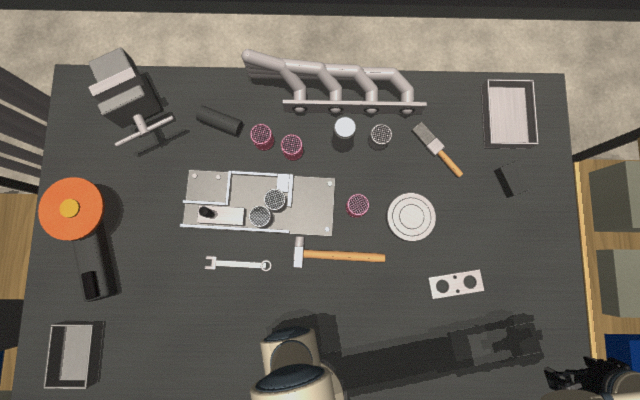

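The top view shows the feeder at (260,202) with its flow to the right (world −y). The blocker is at (275,200), the next core at (261,216), the knob at (206,212) and the turntable at (411,217). The pink look-alike cores stand apart.

Run:
```python
from h import *
for n in ['top','scene']:
    p=cam(n,n+'1.png')
    if n=='top':
        im=p['frame'][150:250,170:350,::-1]; cv2.imwrite('pics/crop1.png',cv2.resize(im,None,fx=4.4,fy=4.4,interpolation=cv2.INTER_CUBIC))
    for t in ['feeder','mouth','side_bay','pusher_handle','blocker_center','next_core_center','turntable_top','spare_core_center','hammer_grip','can']:
        for r in env.spot_point(p,t)[:4]:
            w=W(p,r['location']); print(n,t,round(r['p'],2),w,px(p,w).round())
o=env.get_obs();print({k:np.array(v) for k,v in o.items()})
```

```text
top feeder 0.62 [ 0.5153  0.058  -0.0008] [288. 212.]
top feeder 0.6 [0.4949 0.134  0.0449] [259. 217.]
top mouth 0.56 [0.4953 0.057  0.0072] [288. 218.]
top side_bay 0.98 [0.5772 0.1418 0.0095] [260. 190.]
top pusher_handle 0.77 [0.5047 0.2731 0.1025] [204. 210.]
top blocker_center 0.81 [0.731  0.1351 0.0305] [263. 138.]
top blocker_center 0.75 [0.7027 0.0487 0.0316] [292. 147.]
top blocker_center 0.67 [ 0.531  -0.1444  0.0365] [358. 206.]
top blocker_center 0.64 [0.543  0.0934 0.0428] [275. 200.]
top next_core_center 0.97 [0.4946 0.13   0.0443] [261. 217.]
top turntable_top 0.78 [ 0.5053 -0.2944  0.0313] [410. 216.]
top spare_core_center 0.57 [ 0.7363 -0.2085  0.0368] [379. 137.]
top hammer_grip 0.75 [ 0.3918 -0.0406  0.0136] [321. 255.]
top hammer_grip 0.66 [0.364  0.1636 0.0061] [249. 263.]
top can 0.96 [ 0.7288 -0.0989  0.0752] [343. 135.]
scene feeder 0.78 [0.5161 0.068  0.0029] [327. 188.]
scene mouth 0.61 [0.5008 0.0596 0.0103] [322. 185.]
scene side_bay 0.68 [0.5814 0.1439 0.0086] [358. 187.]
scene pusher_handle 0.91 [0.5017 0.2729 0.1022] [371. 134.]
scene blocker_center 0.
[... 487 characters left out ...]
core_center 0.9 [ 0.738  -0.2046  0.0395] [309. 282.]
scene hammer_grip 0.73 [ 0.3921 -0.0379  0.0145] [278. 180.]
scene hammer_grip 0.23 [ 0.4988 -0.294   0.0341] [234. 245.]
scene can 0.94 [ 0.7285 -0.0977  0.0713] [335. 253.]
{'t': array(1.3), 'qpos': array([-1.3657,  0.0911,  1.2307, -0.    ,  1.8198, -0.0567]), 'joint_velocities': array([0.0023, 0.0002, 0.0009, 0.0006, 0.0012, 0.0001]), 'effort': array([ -0.0008, -45.8471, -41.8087,  -0.0003,   0.0009,  -0.    ]), 'tcp_pos': array([ 0.1553, -0.5796,  0.2502]), 'ee_rot': array([-0.    ,  0.7934, -0.6088, -0.    ]), 'contact_force': array([-0.9738,  0.3158, -0.0381]), 'moment': array([0.0521, 0.0401, 0.038 ]), 'finger_gap': array(0.0853)}
```

View pics/crop1.png

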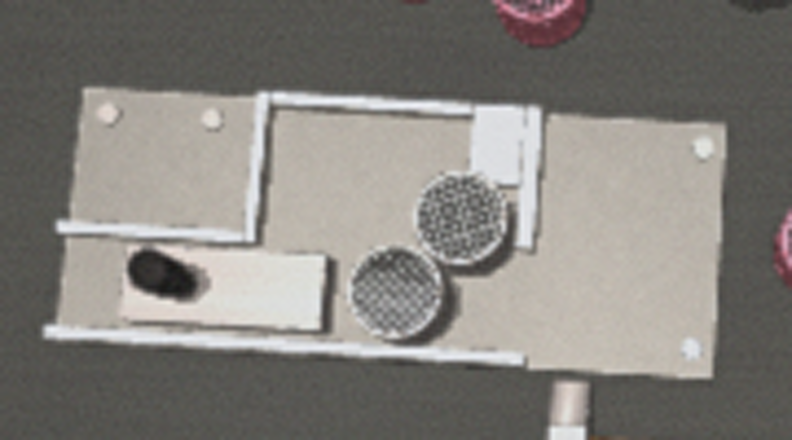

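View pics/scene1.png

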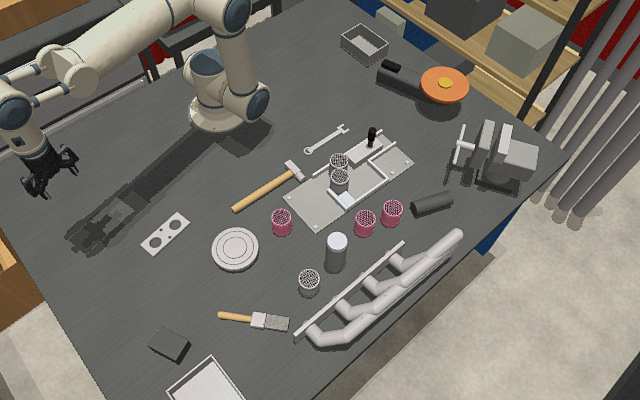

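```bash
cat > fit.py <<'E'
from h import *
from scipy.optimize import least_squares
p=cam('top'); q=cam('scene')
pts=[((135,108,8),(726,124)),((135,-64,8),(712,378)),((-300,108,8),(83,88)),((12,108,28),(542,107)),((12,13,28),(534,249)),((0,13,28),(518,246)),((12,-55,28),(524,353)),((-34,55,28),(471,184))]
def F(v,l):
    c,s=np.cos(v[2]),np.sin(v[2]); x,y,z=np.array(l)/1000
    return np.array([v[0]+c*x-s*y,v[1]+s*x+c*y,z])
f=lambda v:np.concatenate([px(p,F(v,l))-(np.array(u)/4.4+[170,150]-.5+.5/4.4) for l,u in pts])
r=least_squares(f,[0.515,.058,-1.57],loss='soft_l1'); v=r.x
print(v,np.degrees(v[2]));print(f(v).reshape(-1,2))
c,s=np.cos(v[2]),np.sin(v[2])
def L(w): d=np.array(w[:2])-v[:2]; return np.array([c*d[0]+s*d[1],-s*d[0]+c*d[1]])*1000
for n,P in(('top',p),('scene',q)):
  for t in ['feeder','mouth','side_bay','pusher_handle','blocker_center','next_core_center']:
    for r in env.spot_point(P,t)[:4]:
        w=W(P,r['location']);print(n,t,round(r['p'],2),L(w),w[2])
# circle tops: core tops z=.078
for nm,u in(('blk',(462,219)),('next',(396,292))):
    print(nm,L(ray(p,np.array(u)/4.4+[170,150]-.39,.078)))
print('pushertop corners',[L(ray(p,np.array(u)/4.4+[170,150]-.39,.043)) for u in((328,256),(322,330),(128,247))])
print('knob top',L(ray(p,np.array((147,267))/4.4+[170,150]-.39,.125)))
np.save('v.npy',v)
E
python3 fit.py
```

```text
[ 0.5156  0.0602 -1.6128] -92.40750234410814
[[ 0.1996 -0.0751]
 [ 0.4472  0.2284]
 [-0.0403 -0.0917]
 [ 0.243   0.0298]
 [-0.1367 -0.0205]
 [-0.6621  0.4293]
 [ 0.5258 -0.0508]
 [-0.6993 -0.4867]]
top feeder 0.76 [2.5763 0.8078] 0.0012769253412116322
top mouth 0.97 [  2.8152 -17.7235] 0.0073854807332620715
top side_bay 0.74 [-211.6268  -22.5664] 0.10563220588800556
top side_bay 0.61 [-87.4524  59.8649] 0.006744474418123557
top pusher_handle 0.67 [-210.4945  -22.6785] 0.1035912450244571
top blocker_center 0.86 [201.836   24.1686] 0.041242112504447384
top blocker_center 0.81 [-37.1411  25.6498] 0.04318225039824345
top blocker_center 0.77 [  1.4863 186.4076] 0.031422019736388494
top blocker_center 0.73 [-86.3486 214.0588] 0.030477723160052855
top next_core_center 0.83 [-68.9214 -23.5308] 0.04441674696598058
top next_core_center 0.37 [259.7246 229.3302] 0.03330915651504908
scene feeder 0.76 [-9.5294  0.7711] -0.002370922150370107
scene mouth 0.96 [  0.1844 -16.108 ] 0.010881893274361554
scene side_bay 0.86 [-88.7545  61.4011] 0.004112875255300134
scene pusher_handle 0.91 [-211.2508  -23.5968] 0.10286216011769829
scene pusher_handle 0.46 [ 103.7808 -115.3561] 0.014261856791799882
scene blocker_center 0.92 [198.9281  24.3392] 0.036645902326784205
scene blocker_center 0.8 [-39.5756  27.9501] 0.04327750282334902
scene blocker_center 0.74 [-89.8347 211.4621] 0.03686300584962995
scene blocker_center 0.68 [  2.4088 190.7693] 0.033747377126356996
scene next_core_center 0.81 [-76.209 -24.283] 0.044199654071164905
blk [-30.0789  22.8732]
next [-67.6078 -25.2438]
pushertop corners [array([-118.5652,   -0.9597]), array([-118.2615,  -48.7399]), array([-247.361 ,   -2.3488])]
knob top [-209.1604  -23.3034]
```

```bash
cat >> h.py <<'E'
v=np.load('v.npy')
def F2W(x,y):
    c,s=np.cos(v[2]),np.sin(v[2]); x/=1000;y/=1000
    return np.array([v[0]+c*x-s*y,v[1]+s*x+c*y])
def W2F(w):
    d=np.array(w[:2])-v[:2];c,s=np.cos(v[2]),np.sin(v[2]); return np.array([c*d[0]+s*d[1],-s*d[0]+c*d[1]])*1000
def st():
    o=env.get_obs();q=o['ee_rot'];yaw=2*np.arctan2(q[2],q[1])
    print('t',round(o['t'],2),'feeder xy',W2F(o['tcp_pos']),'z',o['tcp_pos'][2]*1000,'yaw in feeder',np.degrees(yaw-v[2]),'F',np.array(o['contact_force']),'gap',o['finger_gap']*1000,'q6',o['qpos'][5])
    return o
E
python3 - <<'E'
from h import *
st()
print('knob',F2W(-209.5,-25),'tt',W2F([.5053,-.294]),W2F([.5027,-.2919]))
p=cam('top')
for r in env.spot_point(p,'turntable_top')[:1]: print(W2F(W(p,r['location'])))
# ellipse rim of turntable in picture
g=cv2.cvtColor(p['frame'],cv2.COLOR_RGB2GRAY)[185:250,380:445]
m=(g>140).astype('uint8'); c=max(cv2.findContours(m,0,2)[0],key=cv2.contourArea); e=cv2.fitEllipse(c); print(e)
print(W2F(ray(p,(e[0][0]+380,e[0][1]+185),.03)), ray(p,(e[0][0]+380,e[0][1]+185),.03))
E
```

```text
t 2.0 feeder xy [ 654.3035 -333.1495] z 250.26405108499017 yaw in feeder 17.408728096347836 F [ 0.0779 -0.6441 -0.2814] gap 85.0508936259773 q6 -0.05672921744580889
knob [0.4994 0.2705] tt [354.2716   4.5591] [352.2827   1.8732]
[-69.71   -27.4427]
((31.14394187927246, 31.43938636779785), (46.53890609741211, 48.28525161743164), 126.62646484375)
[358.9346   2.4886] [ 0.503  -0.2986  0.03  ]
```

>>> {"name": "send_rows", "arguments": {
  "deltas": [
    [[0,0,0,-10.4,1],[0,0,0,-10.4,1],[0,0,0,-10.4,1],[0,0,0,-10.4,1],[0,0,0,-10.4,1],[0,0,0,-10.4,1],[0,0,0,-10.2,1],[38.5,-30,0,0,1],[38.5,-30,0,0,1],[38.5,-30,0,0,1],[38.5,-30,0,0,1],[38.5,-30,0,0,1],[38.5,-30,0,0,1],[38.5,-30,0,0,1],[38.5,-30,0,0,1],[0,-44,0,0,1],[0,-44,0,0,1],[0,-44,0,0,1],[0,-44,0,0,1],[0,-44,0,0,1]]
  ]
}}

```text
t: 4.6
tcp_pos: [0.4822, -0.1314, 0.2504]
ee_rot: [0.0, 1.0, -0.021, 0.0]
contact_force: [0.1, 0.7, -0.7]
finger_gap: 0.086
```

>>> {"name": "send_rows", "arguments": {
  "deltas": [
    [[0,-44,0,0,1],[0,-44,0,0,1],[0,-44,0,0,1],[0,-44,0,0,1],[0,-44,0,0,1],[0,-44,0,0,1],[0,-44,0,0,1],[0,-44,0,0,1],[0,-44,0,0,1],[0,0,0,0,1]]
  ]
}}

```text
t: 5.85
tcp_pos: [0.4983, 0.2653, 0.2496]
ee_rot: [-0.0, 1.0, -0.019, -0.001]
contact_force: [0.2, -1.1, -0.5]
finger_gap: 0.0857
```

```bash
python3 -c "
from h import *
st()"
```

```text
t 5.85 feeder xy [-204.2113  -25.9203] z 249.61182707351904 yaw in feeder 90.23185513266424 F [ 0.1516 -1.0935 -0.5243] gap 85.69011633817826 q6 0.46669417952004216
```

>>> {"name": "send_rows", "arguments": {
  "deltas": [
    [[1,-6,30,0,1],[0,0,40,0,1],[0,0,40,0,1],[0,0,30,0,1],[0,0,10,0,0.6],[0,0,0,0,0],[0,0,0,0,0],[0,0,0,0,0],[0,0,0,0,0],[0,0,0,0,0],[0,0,0,0,0]]
  ],
  "squeeze": 60
}}

```text
t: 7.22
tcp_pos: [0.5003, 0.2691, 0.1026]
ee_rot: [-0.001, 1.0, -0.021, 0.001]
contact_force: [-4.1, -0.4, 5.7]
finger_gap: 0.0249
```

```bash
python3 -c "
from h import *
st()"
```

```text
t 7.22 feeder xy [-208.1634  -24.0795] z 102.60244677572899 yaw in feeder 90.02381552466282 F [-4.0566 -0.444   5.7263] gap 24.90348746771091 q6 0.4749934804896027
```

>>> {"name": "send_rows", "arguments": {
  "deltas": [
    [[0,-8,0,0,0],[0,-12,0,0,0],[0,-12,0,0,0],[0,-10,0,0,0],[0,-6,0,0,0],[0,-3,0,0,0],[0,-2,0,0,0],[0,-1,0,0,0],[0,0,0,0,0]]
  ]
}}

```text
t: 8.35
tcp_pos: [0.5025, 0.3199, 0.1026]
ee_rot: [0.003, 1.0, -0.022, 0.0]
contact_force: [-6.3, -14.2, 10.3]
finger_gap: 0.0249
```

```bash
python3 -c "
from h import *
st()"
```

```text
t 8.35 feeder xy [-258.941   -23.9905] z 102.58554130169807 yaw in feeder 89.91949275370999 F [ -6.3134 -14.2157  10.3213] gap 24.87499810641863 q6 0.5556719006624576
```

>>> {"name": "send_rows", "arguments": {
  "deltas": [
    [[0,1,0,0,0.5],[0,1,0,0,1],[0,0,0,0,1],[0,0,0,0,1],[0,0,-30,0,1],[0,0,-40,0,1],[0,0,-20,-10.2,1],[0,0,0,-10.2,1],[0,0,0,-10.2,1],[0,0,0,-10.2,1],[0,0,0,-10.2,1],[0,0,0,0,1]]
  ]
}}

```text
t: 9.85
tcp_pos: [0.5022, 0.3208, 0.1902]
ee_rot: [-0.0, 0.912, 0.411, -0.0]
contact_force: [0.1, 0.6, 0.2]
finger_gap: 0.0853
```

Run:
```python
from h import *
st()
p=cam('top','top2.png'); q=cam('scene','scene2.png')
a=cv2.resize(p['frame'][150:250,170:350,::-1],(720,400),interpolation=cv2.INTER_CUBIC)
cv2.imwrite('pics/crop2.png',a)
for n,P in(('t',p),('s',q)):
  for t in('blocker_center','next_core_center','pusher_handle'):
    for r in env.spot_point(P,t)[:4]:
      w=W(P,r['location']);print(n,t,round(r['p'],2),W2F(w),w[2])
```

```text
t 9.85 feeder xy [-259.8699  -24.3149] z 190.16001073658606 yaw in feeder 140.92645830851302 F [0.1239 0.5622 0.2115] gap 85.29342015454873 q6 -0.3354837227434269
t blocker_center 0.88 [201.2951  26.2676] 0.034996186770939144
t blocker_center 0.86 [  5.742 186.622] 0.03471183344142958
t blocker_center 0.84 [-85.1022 214.5494] 0.032891392282846044
t blocker_center 0.66 [-33.4188  25.7622] 0.04128698672800482
t next_core_center 0.69 [-71.3593 -22.713 ] 0.04352901040904636
t pusher_handle 0.62 [-261.5729  -20.9869] 0.10411482885744584
s blocker_center 0.79 [195.4524  22.5816] 0.03664338829678165
s blocker_center 0.58 [-87.3351 214.1172] 0.03494158856758014
s blocker_center 0.56 [-38.4064  25.0848] 0.044060745117174574
s blocker_center 0.56 [  1.6952 187.9942] 0.032767874113925184
s next_core_center 0.74 [-72.0744 -25.4681] 0.040982466170362095
s next_core_center 0.39 [ 489.4591 -177.501 ] 0.0050263449519462235
s next_core_center 0.22 [  2.2701 -15.5711] 0.00966879081282565
s pusher_handle 0.72 [-259.9652  -25.5026] 0.10271678738393007
```

View pics/crop2.png

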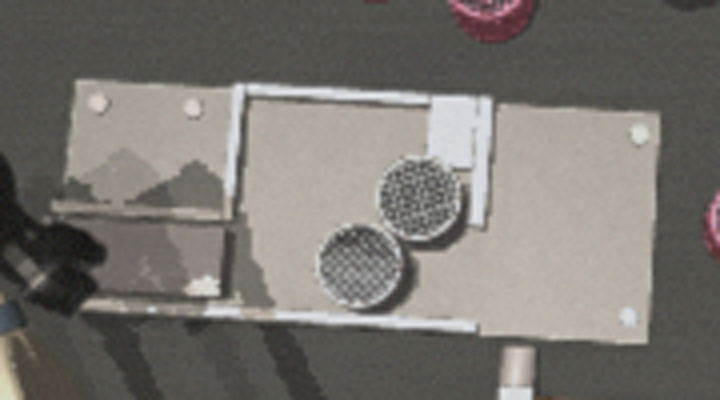

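>>> {"name": "send_rows", "arguments": {
  "deltas": [
    [[-24.6,30.2,0,0,1],[-24.6,30.2,0,0,1],[-24.6,30.2,0,0,1],[-24.6,30.2,0,0,1],[-24.6,30.2,0,0,1],[-24.8,30.4,0,0,1],[0,0,0,0,1],[0,0,0,0,1]]
  ],
  "squeeze": 20
}}

```text
t: 11.25
tcp_pos: [0.5406, 0.0901, 0.1903]
ee_rot: [-0.0, 0.912, 0.411, 0.0]
contact_force: [-0.3, -1.0, 0.2]
finger_gap: 0.0855
```

```bash
python3 -c "
from h import *
st()"
```

```text
t 11.25 feeder xy [-30.9833  23.6838] z 190.335133543517 yaw in feeder 140.96830756944456 F [-0.3433 -1.0036  0.2384] gap 85.46209172986232 q6 -0.7446801433662678
```

>>> {"name": "send_rows", "arguments": {
  "deltas": [
    [[0,0,30,0,1],[0,0,40,0,1],[0,0,30,0,1],[0,0,20,0,1],[0,0,10,0,1],[0,0,6,0,1],[0,0,0,0,0.85],[0,0,0,0,0.75],[0,0,0,0,0.65],[0,0,0,0,0.6],[0,0,0,0,0.6],[0,0,0,0,0.6]]
  ],
  "squeeze": 20
}}

```text
t: 12.75
tcp_pos: [0.5416, 0.0902, 0.0557]
ee_rot: [0.0, 0.911, 0.412, 0.002]
contact_force: [2.1, 3.3, 4.9]
finger_gap: 0.0594
```

```bash
python3 -c "
from h import *
st()"
```

```text
t 12.75 feeder xy [-31.0921  24.738 ] z 55.734519130480855 yaw in feeder 141.01055276270765 F [2.1183 3.2798 4.8798] gap 59.35471446726468 q6 -0.745570323602478
```

>>> {"name": "send_rows", "arguments": {
  "deltas": [
    [[1.6,-2,0,0,0.6],[1.7,-2,0,0,0.6],[3.6,-1.9,0,0,0.6],[3.6,-1.9,0,0,0.6],[3.7,-1,0,0,0.6],[3.8,-1,0,0,0.6],[0,0,0,0,0.6]]
  ]
}}

```text
t: 13.62
tcp_pos: [0.546, 0.1076, 0.0558]
ee_rot: [0.002, 0.912, 0.411, 0.0]
contact_force: [-0.2, -7.4, 8.0]
finger_gap: 0.0599
```

```bash
python3 -c "
from h import *
st()"
```

```text
t 13.62 feeder xy [-48.6358  28.3705] z 55.797015239254634 yaw in feeder 140.93849394572882 F [-0.1905 -7.4206  8.0161] gap 59.866315800063305 q6 -0.71058970091862
```

>>> {"name": "send_rows", "arguments": {
  "deltas": [
    [[5,0.2,0,0,0.6],[5,0.2,0,0,0.6],[5.1,2,0,0,0.6],[5.2,2,0,0,0.6],[5.6,0.6,0,0,0.6],[5.6,0.6,0,0,0.6],[7,-1.8,0,0,0.6],[7,-1.8,0,0,0.6],[0,0,0,0,0.6]]
  ]
}}

```text
t: 14.75
tcp_pos: [0.5772, 0.1411, 0.0557]
ee_rot: [0.002, 0.912, 0.411, -0.0]
contact_force: [-1.3, -5.1, 9.6]
finger_gap: 0.0593
```

Run:
```python
from h import *
st()
p=cam('top')
cv2.imwrite('pics/crop3.png',cv2.resize(p['frame'][150:250,170:350,::-1],(720,400),interpolation=cv2.INTER_CUBIC))
```

```text
t 14.75 feeder xy [-83.4736  58.0971] z 55.742168281889235 yaw in feeder 140.96364092428962 F [-1.3445 -5.077   9.5997] gap 59.310763904355014 q6 -0.6629256284362911
```

View pics/crop3.png

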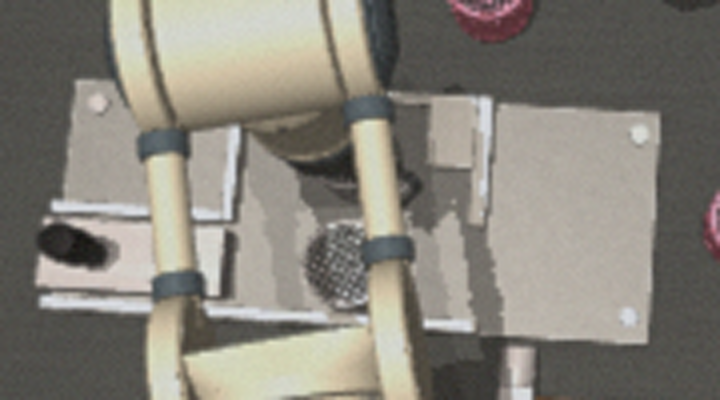

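>>> {"name": "send_rows", "arguments": {
  "deltas": [
    [[0,0,0,0,0.75],[0,0,0,0,0.9],[0,0,0,0,1],[0,0,0,0,1],[0,0,-20,0,1],[0,0,-40,0,1],[0,0,-40,10.2,1],[0,0,-34,10.2,1],[0,0,0,10.2,1],[0,0,0,10.2,1],[0,0,0,10.2,1],[-20,-40,0,0,1],[-20,-40,0,0,1],[-20,-40,0,0,1],[-20,-40,0,0,1],[-3,-16,0,0,1],[0,0,0,0,1],[0,0,0,0,1]]
  ]
}}

```text
t: 17.05
tcp_pos: [0.5019, 0.3209, 0.1886]
ee_rot: [0.0, 1.0, -0.021, 0.0]
contact_force: [0.2, 0.6, 0.7]
finger_gap: 0.0856
```

Run:
```python
from h import *
st()
p=cam('top');q=cam('scene')
cv2.imwrite('pics/crop4.png',cv2.resize(p['frame'][150:250,170:350,::-1],(720,400),interpolation=cv2.INTER_CUBIC))
for n,P in(('t',p),('s',q)):
  for t in('blocker_center','next_core_center','pusher_handle'):
    for r in env.spot_point(P,t)[:4]:
      w=W(P,r['location']);print(n,t,round(r['p'],2),W2F(w),w[2])
```

```text
t 17.05 feeder xy [-259.9677  -24.7054] z 188.63830327936344 yaw in feeder 89.94384538661524 F [0.2082 0.5863 0.7395] gap 85.58358856291242 q6 0.555087506671648
t blocker_center 0.93 [-85.9651  59.5346] 0.04306607689685643
t blocker_center 0.87 [-82.822  211.3796] 0.032586105059346046
t blocker_center 0.66 [203.7555  27.2703] 0.03405217429942405
t blocker_center 0.64 [  3.2626 188.3886] 0.03296497513675463
t next_core_center 0.83 [-79.2496 -27.2986] 0.045900610161960814
t pusher_handle 0.63 [-263.2145  -23.8768] 0.10384300268542274
s blocker_center 0.82 [  1.3572 193.7711] 0.033441131941497663
s blocker_center 0.82 [-89.7859 209.2027] 0.03332563021279602
s blocker_center 0.64 [-88.8095  56.2452] 0.04516203231569319
s blocker_center 0.59 [148.3712 219.3757] 0.07400899511448769
s next_core_center 0.65 [-88.6066 -24.8037] 0.04271004893993824
s pusher_handle 0.58 [-261.6542  -24.3976] 0.10204136878408794
s pusher_handle 0.33 [ 490.5494 -180.3438] 0.00783523784653871
```

View pics/crop4.png

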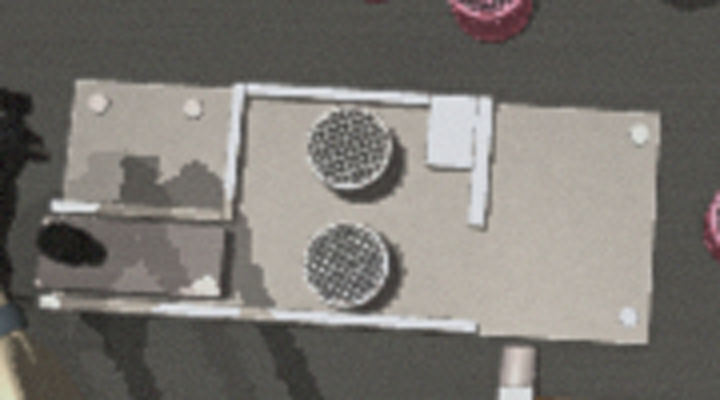

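The blocker stands in the bay at crop (350,148), the lane is clear, and the next core is in the lane at (347,265). Next I grip the knob and push.

>>> {"name": "send_rows", "arguments": {
  "deltas": [
    [[0,0,30,0,1],[0,0,30,0,1],[0,0,20,0,1],[0,0,8,0,0.6],[0,0,0,0,0],[0,0,0,0,0],[0,0,0,0,0],[0,0,0,0,0],[0,0,0,0,0],[0,0,0,0,0],[0,8,0,0,0],[0,14,0,0,0],[0,14,0,0,0],[0,14,0,0,0],[0,14,0,0,0],[0,14,0,0,0],[0,14,0,0,0],[0,14,0,0,0],[0,14,0,0,0],[0,0,0,0,0]]
  ],
  "squeeze": 60
}}

```text
t: 19.95
tcp_pos: [0.4973, 0.2017, 0.1021]
ee_rot: [-0.0, 1.0, -0.021, 0.002]
contact_force: [4.6, -2.0, 6.1]
finger_gap: 0.0246
```

```bash
python3 -c "
from h import *
st()"
```

```text
t 19.95 feeder xy [-140.6459  -24.3045] z 102.05109421541648 yaw in feeder 89.95480770327578 F [ 4.5893 -2.0215  6.1226] gap 24.562932974992655 q6 0.3651627729707762
```

>>> {"name": "send_rows", "arguments": {
  "deltas": [
    [[0,12,0,0,0],[0,12,0,0,0],[0,12,0,0,0],[0,12,0,0,0],[0,12,0,0,0],[0,10,0,0,0],[0,7,0,0,0],[0,5,0,0,0],[0,3,0,0,0],[0,2,0,0,0],[0,2,0,0,0],[0,0,0,0,0]]
  ]
}}

```text
t: 21.45
tcp_pos: [0.4936, 0.1174, 0.1021]
ee_rot: [-0.004, 1.0, -0.02, 0.002]
contact_force: [5.1, 14.9, 5.2]
finger_gap: 0.0247
```

```bash
python3 -c "
from h import *
st()"
```

```text
t 21.45 feeder xy [-56.2238 -24.428 ] z 102.1139385050773 yaw in feeder 90.1403757677595 F [ 5.1274 14.9278  5.1953] gap 24.707607684345398 q6 0.201066009325967
```

>>> {"name": "send_rows", "arguments": {
  "deltas": [
    [[0,2,0,0,0],[0,1,0,0,0],[0,0,0,0,0]]
  ]
}}

```text
t: 21.82
tcp_pos: [0.4936, 0.1172, 0.1021]
ee_rot: [-0.007, 1.0, -0.019, 0.002]
contact_force: [7.5, 27.4, 3.4]
finger_gap: 0.0247
```

Run:
```python
from h import *
st()
p=cam('top');q=cam('scene')
a=cv2.resize(p['frame'][160:240,230:350,::-1],(600,400),interpolation=cv2.INTER_CUBIC)
cv2.imwrite('pics/crop5.png',a)
for n,P in(('t',p),('s',q)):
  for t in('blocker_center','next_core_center','pusher_handle'):
    for r in env.spot_point(P,t)[:4]:
      w=W(P,r['location']);print(n,t,round(r['p'],2),W2F(w),w[2])
```

```text
t 21.82 feeder xy [-56.0885 -24.4332] z 102.13926495920322 yaw in feeder 90.25567366031099 F [ 7.4839 27.3774  3.3939] gap 24.700001540631305 q6 0.19535944293013704
t blocker_center 0.9 [-83.9031 210.6528] 0.03418702033314391
t blocker_center 0.65 [  3.0585 188.5403] 0.032583759419002545
t blocker_center 0.57 [201.2912  25.038 ] 0.032567594659877436
t next_core_center 0.73 [ 62.0076 -23.7944] 0.04355920646968388
t next_core_center 0.24 [  2.6716 -16.8924] 0.007216107255609335
s blocker_center 0.8 [-88.3336  56.0381] 0.0451878136627987
s blocker_center 0.78 [199.276   23.7185] 0.03338344008758286
s blocker_center 0.67 [-88.5267 212.8043] 0.03475168804997799
s blocker_center 0.62 [  2.6659 190.3444] 0.031017309109689778
s next_core_center 0.78 [ 57.4248 -25.5897] 0.04300150648529817
s next_core_center 0.46 [  2.5621 -18.0959] 0.010759633157605808
s pusher_handle 0.7 [-59.4642 -22.9669] 0.10216765120420529
```

View pics/crop5.png

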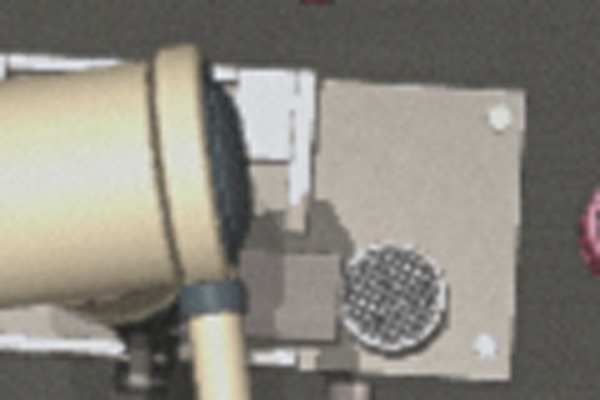

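>>> {"name": "send_rows", "arguments": {
  "deltas": [
    [[0,-2,0,0,0],[0,-2,0,0,0.4],[0,0,0,0,1],[0,0,0,0,1],[0,0,0,0,1],[0,0,-30,0,1],[0,0,-40,0,1],[0,-20,-20,0,1],[0,-40,0,0,1],[0,-40,0,0,1],[0,0,0,0,1]]
  ]
}}

```text
t: 23.6
tcp_pos: [0.4963, 0.2159, 0.1899]
ee_rot: [-0.0, 1.0, -0.02, -0.0]
contact_force: [-0.3, 0.1, 0.7]
finger_gap: 0.0855
```

Run:
```python
from h import *
st()
p=cam('top');q=cam('scene')
a=cv2.resize(p['frame'][160:240,230:350,::-1],(1200,800),interpolation=cv2.INTER_CUBIC)
cv2.imwrite('pics/crop6.png',a[:,400:])
for n,P in(('t',p),('s',q)):
  for t in('blocker_center','next_core_center','pusher_handle'):
    for r in env.spot_point(P,t)[:4]:
      w=W(P,r['location']);print(n,t,round(r['p'],2),W2F(w),w[2])
# template reprojection: where core top at (65,-25) should appear in crop6
for f in((35,-25,.043),(65,-25,.078)):
    u=px(p,[*F2W(f[0],f[1]),f[2]]);print(f,(u-[230,160]+.5)*10-[400,0])
```

```text
t 23.6 feeder xy [-154.8146  -25.8243] z 189.90005083133025 yaw in feeder 90.16881642235609 F [-0.3157  0.1079  0.7484] gap 85.5096121846659 q6 0.3862701493982447
t blocker_center 0.95 [-83.6012  58.5095] 0.04270418355613374
t blocker_center 0.9 [-84.2702 213.5985] 0.03466439646420693
t blocker_center 0.74 [202.6409  27.1348] 0.035749041712921065
t next_core_center 0.75 [-85.6488  59.9127] 0.006453826121533426
t pusher_handle 0.61 [-57.2583 -24.0662] 0.10180894458391329
s blocker_center 0.76 [  0.7784 190.8738] 0.030932924931708374
s blocker_center 0.76 [-89.7071 217.4896] 0.03793670589415559
s blocker_center 0.69 [-87.8292  58.4514] 0.043240652402094064
s blocker_center 0.56 [197.057   22.8532] 0.03480725644736849
s next_core_center 0.96 [ 58.0026 -25.1843] 0.042575245552789034
s pusher_handle 0.6 [-56.8659 -23.6075] 0.10414210912536516
(35, -25, 0.043) [281.9979 597.4349]
(65, -25, 0.078) [384.9629 590.7887]
```

View pics/crop6.png

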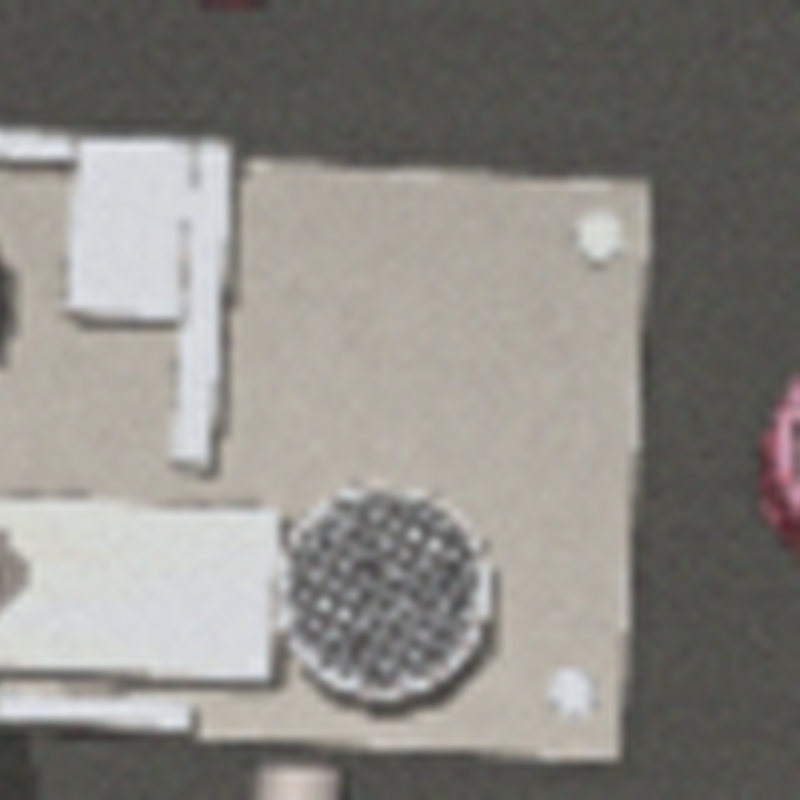

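>>> {"name": "send_rows", "arguments": {
  "deltas": [
    [[0,31,0,0,1],[0,38,0,0,1],[0,38,0,0,1],[0,38,0,0,1],[0,38,0,0,1],[0,38,0,0,1],[0,0,0,-10,1],[0,0,0,-10,1],[0,0,0,0,1],[0,0,0,0,1]]
  ]
}}

```text
t: 25.25
tcp_pos: [0.4874, -0.0069, 0.1903]
ee_rot: [0.0, 0.989, 0.151, 0.0]
contact_force: [0.6, -0.2, 0.7]
finger_gap: 0.0851
```

Run:
```python
from h import *
st()
p=cam('top')
im=p['frame'][180:255,375:450,::-1]
b=cv2.resize(im,None,fx=8,fy=8,interpolation=cv2.INTER_CUBIC)
g=cv2.GaussianBlur(cv2.cvtColor(b,cv2.COLOR_BGR2GRAY),(0,0),3)
# project circles at best fit; maximise edge contrast for r=.07 z=.03 
R=np.array(p['R'])
from scipy.optimize import minimize
th=np.linspace(0,2*np.pi,180,endpoint=False)
def samp(x,y,r):
    u=np.array([px(p,[x+r*np.cos(a),y+r*np.sin(a),.03]) for a in th]); u=((u-[375,180]+.5)*8-.5).astype(np.float32)
    return cv2.remap(g.astype(np.float32),u[None,:,0],u[None,:,1],1)[0]
f=lambda q:-(samp(q[0],q[1],.067)-samp(q[0],q[1],.073)).mean()
best=minimize(f,[.503,-.2965],method='Nelder-Mead',options=dict(xatol=2e-4,fatol=.05,initial_simplex=[[.503,-.2965],[.508,-.2965],[.503,-.2915]]))
x,y=best.x;print(best.x,best.fun,W2F(best.x))
for r in np.arange(.01,.08,.004): print(round(r,3),round(float(samp(x,y,r).mean())),round(float(samp(x,y,r).std())),end='; ')
for r in(.07,):
    u=np.array([px(p,[x+r*np.cos(a),y+r*np.sin(a),.03]) for a in th]);u=((u-[375,180]+.5)*8-.5)
    cv2.polylines(b,[u.round().astype(int)],True,(0,0,255),1)
u=((px(p,[x,y,.03])-[375,180]+.5)*8-.5).astype(int);cv2.drawMarker(b,tuple(int(k) for k in u),(0,0,255))
cv2.imwrite('pics/tt.png',b)
```

```text
t 25.25 feeder xy [ 68.1706 -25.4134] z 190.32604744444885 yaw in feeder 109.80043118858859 F [ 0.6167 -0.1911  0.6616] gap 85.14640090724458 q6 -0.3875005392447536
[ 0.5036 -0.2987] -119.32202911376953 [359.027    3.0927]
0.01 209 1; 0.014 209 1; 0.018 208 1; 0.022 209 1; 0.026 209 2; 0.03 209 2; 0.034 171 10; 0.038 193 6; 0.042 209 2; 0.046 208 2; 0.05 208 2; 0.054 169 9; 0.058 192 6; 0.062 208 3; 0.066 206 5; 0.07 126 6; 0.074 75 6; 0.078 81 2;
```

View pics/tt.png

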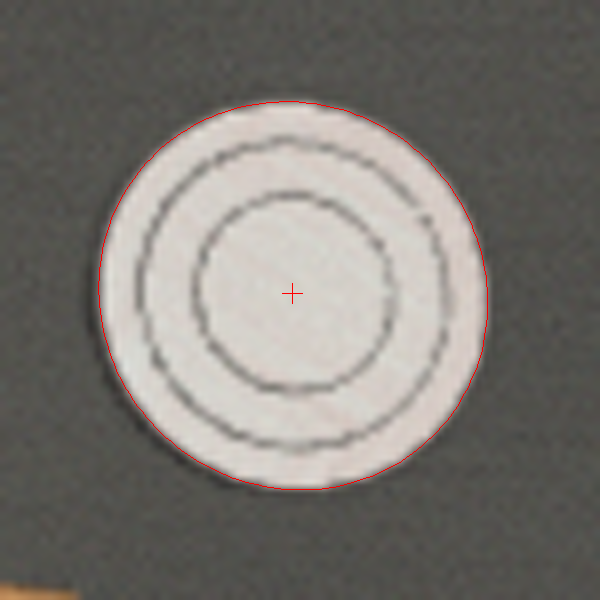

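>>> {"name": "send_rows", "arguments": {
  "deltas": [
    [[-0.3,-2.2,30,0,1],[0,0,40,0,1],[0,0,30,0,1],[0,0,20,0,1],[0,0,12,0,1],[0,0,8,0,1],[0,0,0,0,0.85],[0,0,0,0,0.7],[0,0,0,0,0.5],[0,0,0,0,0.4],[0,0,0,0,0.4],[0,0,0,0,0.4]]
  ],
  "squeeze": 40
}}

```text
t: 26.8
tcp_pos: [0.4878, -0.0046, 0.052]
ee_rot: [0.0, 0.988, 0.153, 0.002]
contact_force: [2.9, 1.8, 6.1]
finger_gap: 0.059
```

```bash
python3 -c "
from h import *
st()"
```

```text
t 26.8 feeder xy [ 65.8937 -25.0833] z 51.97247340806979 yaw in feeder 110.00810326406523 F [2.9499 1.7503 6.1462] gap 59.0107526604465 q6 -0.386781279091363
```

>>> {"name": "send_rows", "arguments": {
  "deltas": [
    [[0,0,-10,0,0.4],[0,0,-30,0,0.4],[0,0,-35,0,0.4],[0,0,-20,0,0.4],[-4.9,17.9,0,0,0.4],[-9,35,0,0,0.4],[-9,35,0,0,0.4],[-9,35,0,0,0.4],[-9,35,0,0,0.4],[-9,35,0,0,0.4],[-9,35,0,0,0.4],[-9,35,0,0,0.4],[-6,22,0,0,0.4],[0,0,0,0,0.4],[0,0,0,0,0.4]]
  ]
}}

```text
t: 28.68
tcp_pos: [0.5021, -0.2979, 0.1448]
ee_rot: [-0.001, 0.988, 0.153, -0.0]
contact_force: [-0.5, -0.2, -3.1]
finger_gap: 0.059
```

Run:
```python
from h import *
st()
p=cam('scene')
cv2.imwrite('pics/s7.png',p['frame'][...,::-1])
```

```text
t 28.68 feeder xy [358.2585   1.5022] z 144.832093320179 yaw in feeder 110.02668168274077 F [-0.483  -0.202  -3.1217] gap 58.9870929089459 q6 -0.9015049568950092
```

View pics/s7.png

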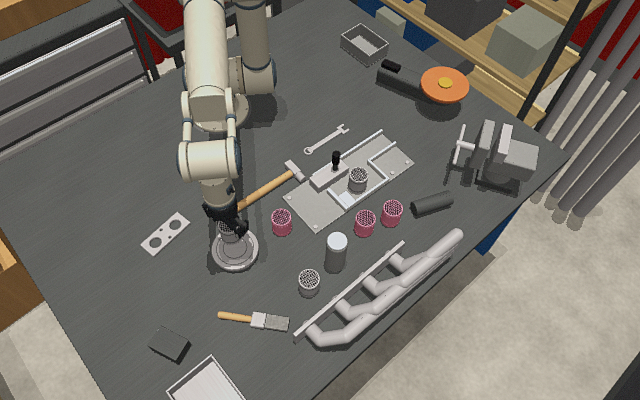

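>>> {"name": "send_rows", "arguments": {
  "deltas": [
    [[1.2,1.3,20,0,0.4],[0,0,25,0,0.4],[0,0,12,0,0.4],[0,0,6,0,0.4],[0,0,3,0,0.4],[0,0,2,0,0.4],[0,0,1,0,0.4],[0,0,0,0,0.4]]
  ]
}}

```text
t: 29.72
tcp_pos: [0.5038, -0.2996, 0.0766]
ee_rot: [0.0, 0.988, 0.153, 0.0]
contact_force: [0.4, 0.5, -3.0]
finger_gap: 0.0593
```

```bash
python3 -c "
from h import *
st()"
```

```text
t 29.73 feeder xy [359.9566   3.3369] z 76.62841753751802 yaw in feeder 110.00498519599468 F [ 0.3716  0.5267 -2.9693] gap 59.32873362315749 q6 -0.9016814959152005
```

>>> {"name": "send_rows", "arguments": {
  "deltas": [
    [[0,0,1,0,0.4],[0,0,1,0,0.4],[0,0,0.7,0,0.4],[0,0,0,0,0.4]]
  ]
}}

```text
t: 30.22
tcp_pos: [0.5037, -0.2995, 0.074]
ee_rot: [0.0, 0.988, 0.153, 0.0]
contact_force: [-2.0, -0.3, -1.4]
finger_gap: 0.0592
```

```bash
python3 -c "
from h import *
st()"
```

```text
t 30.23 feeder xy [359.8671   3.22  ] z 73.99039246221105 yaw in feeder 110.0065805609892 F [-1.9928 -0.2667 -1.3625] gap 59.20461343143849 q6 -0.901666550802758
```

>>> {"name": "send_rows", "arguments": {
  "deltas": [
    [[0,0,0.7,0,0.4],[0,0,0,0,0.6],[0,0,0,0,0.72],[0,0,0,0,0.85],[0,0,0,0,1],[0,0,0,0,1],[0,0,-10,0,1],[0,0,-30,0,1],[0,0,-40,0,1],[0,0,-40,0,1],[-21,24,0,0,1],[-21,24,0,0,1],[-21,24,0,0,1],[-21,24,0,0,1],[-21,24,0,0,1],[0,0,0,0,1]]
  ]
}}

```text
t: 32.22
tcp_pos: [0.4388, -0.4474, 0.1933]
ee_rot: [0.0, 0.988, 0.152, -0.0]
contact_force: [0.5, 1.1, 0.4]
finger_gap: 0.0852
```

Run:
```python
from h import *
st()
p=cam('top');q=cam('scene')
for n,P in(('t',p),('s',q)):
  for t in('blocker_center','next_core_center','pusher_handle','spare_core_center','hammer_grip'):
    for r in env.spot_point(P,t)[:4]:
      w=W(P,r['location']);print(n,t,round(r['p'],2),W2F(w),w[2])
a=cv2.resize(p['frame'][150:250,170:450,::-1],(784,280),interpolation=cv2.INTER_CUBIC)
b=cv2.resize(p['frame'][185:250,375:450,::-1],None,fx=4.5,fy=4.5,interpolation=cv2.INTER_CUBIC)
th=np.linspace(0,2*np.pi,60)
for Q,sh,y0,x0 in((p,b,185,375),):
    u=np.array([px(Q,[.5036+.03*np.cos(k),-.2987+.03*np.sin(k),.1]) for k in th])
    cv2.polylines(sh,[((u-[x0,y0]+.5)*4.5).round().astype(int)],True,(0,0,255),1)
c=cv2.resize(q['frame'][195:275,200:280,::-1],(292,292),interpolation=cv2.INTER_CUBIC)
o=np.zeros((580,784,3),'uint8');o[:280]=a;o[284:284+292,:337]=b[:292];o[284:576,400:692]=c
cv2.imwrite('pics/fin.png',o)
```

```text
t 32.23 feeder xy [510.3187 -55.4254] z 193.27219957846918 yaw in feeder 109.8398734933213 F [0.5409 1.0614 0.3779] gap 85.1582043253613 q6 -1.153452784503255
t blocker_center 0.86 [-87.143   57.5543] 0.04172768678559007
t blocker_center 0.72 [-86.0717 213.663 ] 0.034264104206992656
t blocker_center 0.64 [204.0878  24.8517] 0.03406557348166269
t next_core_center 0.72 [357.8371   1.075 ] 0.06663969285019906
t next_core_center 0.36 [ 496.2972 -174.9611] 0.004833543820263279
t pusher_handle 0.89 [-53.4867 -23.8678] 0.1037776375095977
t spare_core_center 0.8 [262.007  230.9169] 0.03620797039503977
t hammer_grip 0.87 [ 105.1495 -117.5145] 0.013372286740289873
t hammer_grip 0.62 [ 2.0422 -0.1166] -9.061013800935004e-05
s blocker_center 0.92 [-87.9161  57.6765] 0.04482558003077352
s blocker_center 0.79 [196.1825  22.8504] 0.03657508182543567
s blocker_center 0.66 [  1.5789 191.1944] 0.03269829637332021
s blocker_center 0.65 [-89.2475 214.1749] 0.04122484026682007
s next_core_center 0.8 [350.2806   1.294 ] 0.06360991786448564
s pusher_handle 0.89 [-55.6605 -23.9   ] 0.10592018035740544
s pusher_handle 0.15 [-86.4651  53.4121] 0.04545757514342962
s spare_core_center 0.86 [255.1095 231.7279] 0.03934984937457462
s hammer_grip 0.87 [ 103.8161 -112.7136] 0.011568172125653782Traceback (most recent call last):
  File "<stdin>", line 15, in <module>
ValueError: could not broadcast input array from shape (292,338,3) into shape (292,337,3)
```

Run:
```python
from h import *
p=cam('top');q=cam('scene')
a=cv2.resize(p['frame'][150:250,170:450,::-1],(784,280),interpolation=cv2.INTER_CUBIC)
b=cv2.resize(p['frame'][185:250,375:440,::-1],(292,292),interpolation=cv2.INTER_CUBIC)
th=np.linspace(0,2*np.pi,60)
u=np.array([px(p,[.5036+.03*np.cos(k),-.2987+.03*np.sin(k),.1]) for k in th])
cv2.polylines(b,[((u-[375,185]+.5)*292/65).round().astype(int)],True,(0,0,255),1)
c=cv2.resize(q['frame'][195:275,200:280,::-1],(292,292),interpolation=cv2.INTER_CUBIC)
o=np.zeros((580,784,3),'uint8');o[:280]=a;o[284:576,:292]=b;o[284:576,400:692]=c
cv2.imwrite('pics/fin.png',o)
```

```text
(no output)
```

View pics/fin.png

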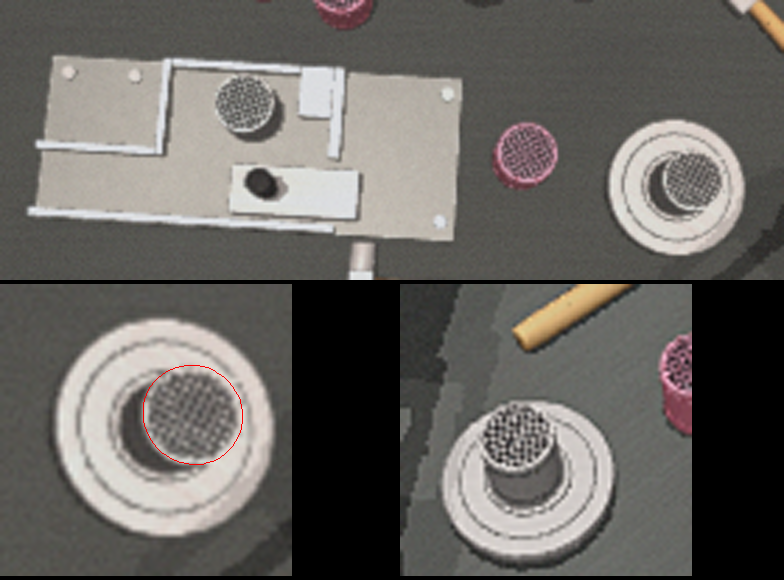

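The core stands upright and its top matches the predicted circle to about 1 mm. The pusher is home and the blocker is in the bay. Handing in.

```bash
python3 -c "
from h import *
st();env.close_job()"
```

```text
t 32.92 feeder xy [508.4177 -54.3457] z 192.87094366490544 yaw in feeder 110.01512594610683 F [ 0.0325 -0.2233  0.1738] gap 85.44158918055398 q6 -1.1533124144975864
the job is handed in; nothing more can be done
```

The job is done and handed in at 32.9 s, with the gripper open and clear of everything.

1. **Pusher back:** I drew it back to its rear stop, which I felt as a 14 N reaction.
2. **Blocker cleared:** I gripped the blocking core lightly (20 N) and slid it along the tray floor, at constant height, round the neck corner into the side bay. The next core was pushed back about 10 mm in the lane as it went by.
3. **Pusher home:** I pushed it to its front stop, where the force rose to 27 N with no further travel, and left it there. This brought the next core out onto the apron.
4. **Core placed:** I picked that core up and stood it on the turntable.

**Last checks**
- **Blocker:** it stands in the bay at about feeder-local (-87, 58) mm, clear of the lane.
- **Pusher:** the knob reads about x -54 mm, against about -55 expected at home.
- **Placed core:** it is upright, and in the top picture its top matches the circle predicted for the turntable centre to about 1 mm.
- **Loose things:** the hammer, the spare core and the pink cores are where they were. I did not re-measure the other loose things at the end; nothing was driven near them.

**Disagreement:** the scene-camera network put the placed core about 8 mm upstream. It showed a similar offset for cores all along, so I trusted the top-view fit and the measured arm position (about 1 mm from the centre at release).

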